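# Seat a round-cell tube in a photometer's hidden well by feel and shut the light cover

### The arm

A 7-joint arm with a two-finger parallel gripper is mounted at the origin on the work surface. World frame = base frame: x ahead of the robot, y to its left, z up, the work surface at z = 0. Lengths are in m, angles in rad, forces in N, time in s.
With the tool pointing down it reaches from about 0.375 to 0.925 m from the base axis. Payload 3.1 kg.
Tool frame: the origin (TCP) lies midway between the tips of the shut fingers; the grasp point (between the pads) lies 19 mm behind it; x points along the fingers, y is the direction in which the jaws open and shut, and the axes are right-handed (so a half turn about x gives the same grasp; the last joint's range is limited). The gripper opens to 85 mm and grips with 20 to 120 N. Pads are 22 mm wide; open, the fingers measure 114 mm over their backs; the gripper's body (76 mm by 85 mm) begins 54 mm behind the grasp point. The pads swing forward as they close: fully open they stand 13 mm farther back than shut.
Start: joints at [1.158, 0.383, 0.044, 1.598, -0.018, 1.161, -0.05], TCP at [0.201, -0.618, 0.231] pointing down, gripper open.
Joint ranges: [-2.61, 2.61], [-0.41, 2.15], [-1.48, 1.57], [0, 2.5], [-1.57, 4.71], [0.05, 1.97], [-2.85, 2.85]. Speed limits (rad/s): [2.79, 2.79, 3.14, 3.14, 3.14, 3.14, 3.14].

### API

Orientations are given as a unit quaternion [x, y, z, w].
In Python, from workcell import manip gives the robot as it stands.
- The arm moves only by the tool drive_tool, never from a script. Its argument "moves" is a list that holds one entry, the list of rows, each a list of 6 numbers: the shift along the tool's x, y, z in m, then the turn, a rotation vector about the tool's x, y, z in rad. In form: [[[dx, dy, dz, rx, ry, rz], ...]]. A call has 1 to 8 rows; each row shifts and turns the commanded pose from where the row before left it, along the tool's axes as they then stand; what a row does not reach is not made up. A row lasts 1/8 s, in which the tool goes at most 62.5 mm and 10.7 degrees, less where a joint would pass 70% of its speed; a pose out of reach is approached as far as the arm can. A call is refused whole if a number of a shift passes 0.0625 or a number of a turn 0.188, either way. A call with a gripper value outside its range is refused whole. "hand" is the gripper command: -1 is shut, 1 is fully open, values between are in proportion, set as the call begins (left out, the last holds). The fingers move at their own pace and stop on an object; "force" is the grip in N (left out, the last holds). Time passes only in rows, so rows that do not move let the fingers close. It gives the time, the measured TCP pose, the force and the opening at its end, in the units of the state.
- manip.observe(): the state, without advancing time (a new reading comes with each control period).
- manip.capture(name): name is "scene" or "top" or "wrist"; returns a dict with "image" (480x640x3 uint8, red, green, blue), "fx", "fy", "cx", "cy" (pixels), "T" (4x4, takes a point from camera to world coordinates). Camera axes: x right, y up, looking along -z (the intrinsics and any distortion apply to the point x, -y, -z); pixel columns grow to the right and rows downward; lengths in m; the calibration is good to about 2 mm. A picture is of the moment at which its call begins. There is no depth.
- manip.sign_off(): hands the job in, once; it reports no verdict.
The state is a dict: "t": time; "q": joint angles; "joint_velocities": joint speeds; "joint_efforts": joint torques, N m; "tcp_pos": TCP position; "ee_rot": TCP orientation; "contact_force": force on the tool from outside, world axes, zero at the start; "wrist_torque": the same for the moment, N m; "grip_width": finger opening in m.
Only numpy, scipy, OpenCV 4.12 (cv2) and the standard library are available. Lean on these libraries where they do the work, as an engineer would, in place of code of your own. Each camera call takes 0.05 s, during which the arm holds its last target. There are 200 camera calls.

### The job

Take the tall tube out of the rack, lower it into the black mouth of the photometer and feel about gently with its foot until it drops into the hidden well below, then seat it fully home, upright, and let go. Then shut the photometer's light cover completely over it. The tube is glass, so never press it hard against the instrument, and leave everything else standing where it is.

Things in the scene. Friction and masses are not known exactly. Their poses are not given: they have to be found in the camera images.
- tube_mid (a point): centre (half-way up) of the tall tube: flat-bottomed clear glass, 16 mm in diameter, 105 mm tall overall, about 35 g, foot edge bevelled 1 mm. Its top 20 mm are a black ribbed screw cap of 20 mm diameter: the cap's centre is 42.5 mm above this point, the foot 52.5 mm below. z axis up along the tube. It starts upright in the rack and is the only tall tube; its cap begins 39 mm above the rack's top.
- rack: grey block rack, 58 x 196 x 56 mm, fixed to the bench; origin at the centre of its underside. Four holes of 18 mm lie in a row along its y axis at -69, -23, +23 and +69 mm, with floors 10 mm above the bench. The tall tube and two short tubes stand in three of them.
- photometer: white bench photometer, 240 mm deep (x) and about 320 mm wide (y), fixed; origin at the centre of its underside, x axis away from the operator, z up. Its right-hand part (negative y) is a flat deck 100 mm above the bench with the sample mouth and the light cover; the left-hand part (positive y) carries the sloping display and rises to 130 mm.
- mouth (a point): centre of the round black sample mouth, at deck height: a 37 mm wide shaft straight down, at photometer x -20, y -80 mm. Under it, black in black, is the well. A tube fully home has its centre 3.5 mm below the deck and its top 49 mm above the deck.
- insert_face (a point): point on the mouth's axis 22 mm below the deck, where the shaft ends on the flat, smooth, unyielding black face of a cell insert. The insert has one blind upright well, 17.5 mm wide and 34 mm deep (floor 56 mm below the deck). The well is eccentric: its centre lies 3 to 5.5 mm from this point, in a different direction each time, not reported.
- cover (a joint): angle of the light cover: 0 = shut on the deck, 1.5 = open as far as it goes (standing up behind the mouth). Starts open. It stays open by its own weight, must be pushed over against light hinge friction, and below about 0.8 tends to fall shut by itself.
- cover_hinge (a point): middle of the cover's hinge axis, 1.5 mm above the deck, 60 mm behind the mouth; axis along photometer y. The cover is a white hood 84 mm wide, open below and at the hinge side. Shut, it reaches 93 mm from the hinge towards the operator (photometer -x), its flat top 57 mm above the hinge (54 inside), with a 10 mm finger lip low on its front. Open, the flat top looks away from the operator.
- cover_edge (a point): middle of the cover's front top edge (93 mm from the hinge along the flat top and 57 mm out from it); moves with the cover.
- short1_mid (a point): centre of a short capped glass tube, 16 mm in diameter, 75 mm tall, in the rack; leave it
- short2_mid (a point): centre of a second, like short tube in the rack; leave it
- amber_mid (a point): centre of a brown glass bottle, 64 mm in diameter, 140 mm tall; leave it
- jar_mid (a point): centre of a white plastic jar, 56 mm in diameter, 75 mm tall; leave it
- beaker_mid (a point): centre of a glass beaker, 68 mm in diameter, 85 mm tall; leave it
- dish: glass dish, 90 mm in diameter, 12 mm high, origin at the centre of its underside; leave it
- spatula: thin steel laboratory spatula lying on the bench, 180 mm long, 5 mm thick, origin near its middle; leave it
Mind the look-alikes: they are no part of the job. What is shaped like the part that bears tube_mid but orange or yellow is not meant.

How it is judged:
By the outcome, as a careful person would: the job done as asked, in the order asked, and still so for the second after the job is handed in, with the robot touching nothing.
It also fails if it takes over 72 s, if anything falls off the work surface, if the arm or the gripper's body presses on something with over 40 N, if the wrist force passes 120 N, or if a joint passes its speed limit or range.

## Working session

There is one attempt and no reset: what is moved stays moved. The work goes in short steps, Python scripts to look and compute and a tool call to move; the robot and the scene stay as the last step left them, time stands still between calls to the robot, and variables do not carry over. Pictures are saved under pics/ and viewed, about 8 in all and at most 12, crops included, and the job is handed in when it is done.

Besides the shell and the picture viewer there is one more tool, called after "Request:" as a command line: name --argument value ..., lists and objects as JSON in quotes. drive_tool: Moves the arm, as the interface text tells. Its arguments: {"type":"object","properties":{"moves":{"type":"array","items":{"type":"array","items":{"type":"array","items":{"type":"number"}}}},"hand":{"type":"number"},"force":{"type":"number"}},"required":["moves"]}

```bash
mkdir -p pics; cat > h.py <<'E'
import numpy as np, cv2, json
from workcell import manip
from scipy.spatial.transform import Rotation as R
def snap(n, f):
    c=manip.capture(n); cv2.imwrite(f'pics/{f}.png', c['image'][...,::-1]); np.savez(f'pics/{f}.npz', **{k:np.array(v) for k,v in c.items() if k!='image'}); return c
def load(f):
    return dict(np.load(f'pics/{f}.npz'))
def ray(c,u,v):
    d=np.array([(u-c['cx'])/c['fx'], -(v-c['cy'])/c['fy'], -1.]); T=np.array(c['T']); return T[:3,3], T[:3,:3]@d
def onz(c,u,v,z):
    o,d=ray(c,u,v); return o+d*(z-o[2])/d[2]
def proj(c,p):
    T=np.array(c['T']); q=T[:3,:3].T@(np.array(p)-T[:3,3]); return (c['cx']+c['fx']*q[0]/-q[2], c['cy']-c['fy']*q[1]/-q[2])
def two(c1,p1,c2,p2):
    o1,d1=ray(c1,*p1);o2,d2=ray(c2,*p2); s=np.linalg.lstsq(np.c_[d1,-d2],o2-o1,rcond=None)[0]
    a=o1+s[0]*d1;b=o2+s[1]*d2; return (a+b)/2, np.linalg.norm(a-b)
E
python3 - <<'E'
from h import *
for n in('top','scene','wrist'):
    c=snap(n,n+'0'); print(n,{k:np.round(v,3).tolist() for k,v in c.items() if k!='image'})
print(manip.observe())
E
```

```text
top {'fx': 450.672, 'fy': 450.672, 'cx': 316.944, 'cy': 246.297, 'T': [[0.062, 0.977, -0.204, 0.328], [-0.998, 0.061, -0.011, -0.037], [0.002, 0.204, 0.979, 1.023], [0.0, 0.0, 0.0, 1.0]]}
scene {'fx': 450.962, 'fy': 450.962, 'cx': 313.031, 'cy': 242.913, 'T': [[-0.803, -0.441, 0.401, 0.868], [0.596, -0.592, 0.543, 0.439], [-0.002, 0.675, 0.738, 0.787], [0.0, 0.0, 0.0, 1.0]]}
wrist {'fx': 395.614, 'fy': 395.614, 'cx': 317.626, 'cy': 235.367, 'T': [[0.31, 0.905, 0.292, 0.276], [-0.951, 0.296, 0.094, -0.593], [-0.002, -0.307, 0.952, 0.373], [0.0, 0.0, 0.0, 1.0]]}
{'t': 0.15, 'q': array([ 1.15821212,  0.38362457,  0.04385104,  1.59918987, -0.01787625,
        1.16117114, -0.04990788]), 'joint_velocities': array([ 0.00030422, -0.00198417,  0.00045713, -0.00349434,  0.00049121,
        0.00034946,  0.00234138]), 'joint_efforts': array([ 1.64312893e-03, -4.34052694e+01,  1.02669731e+00, -2.49980360e+01,
        1.06813290e-02,  7.32118773e-03, -6.17827027e-06]), 'tcp_pos': array([ 0.20101896, -0.61738288,  0.23020136]), 'ee_rot': array([-0.69820785, -0.11154941,  0.69851654, -0.11016884]), 'contact_force': array([-0.4068002 , -0.4394188 ,  0.71575843]), 'wrist_torque': array([0.024722  , 0.03824662, 0.00964231]), 'grip_width': 0.08555933018858493}
```

View pics/top0.png

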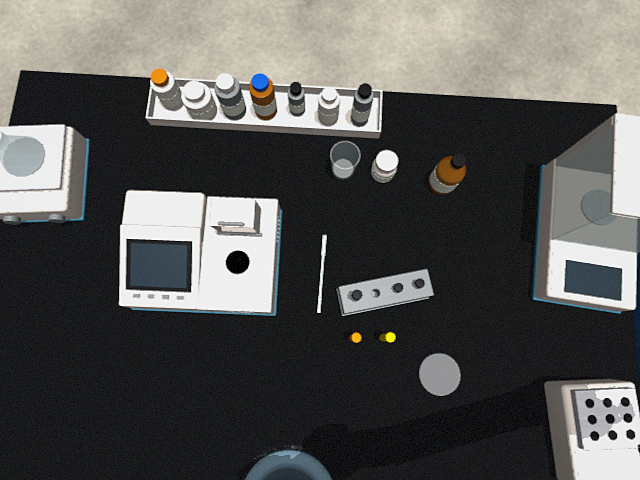

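View pics/scene0.png

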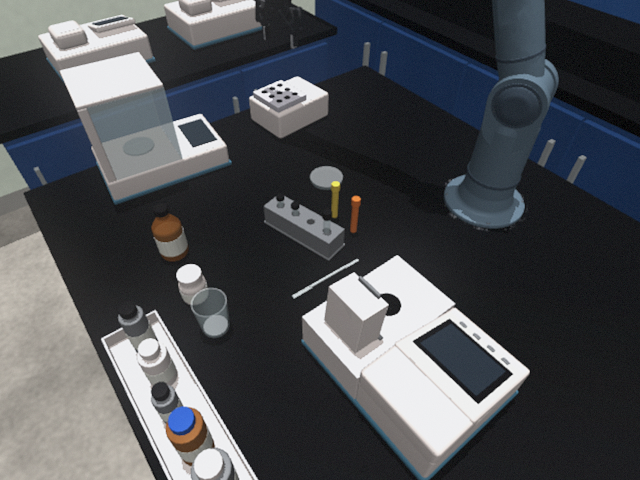

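The top view shows the rack at about (385,290), with caps at (357,295), (398,287) and (419,283). The photometer mouth is at (238,262) with the open cover behind it at (235,215). The scene view agrees, but I can't yet tell which tube is tall, so I'll zoom in.

```bash
python3 - <<'E'
from h import *
t=cv2.imread('pics/top0.png'); s=cv2.imread('pics/scene0.png')
a=cv2.resize(t[255:325,325:445],(720,420),interpolation=cv2.INTER_CUBIC)[:290]
b=cv2.resize(s[175:265,250:370],(800,600),interpolation=cv2.INTER_CUBIC)[:, :]
a=cv2.resize(t[262:322,330:440],None,fx=3.6,fy=4.9,interpolation=cv2.INTER_CUBIC); a=cv2.resize(a,(400,300))
b=cv2.resize(s[182:262,255:362],(400,300),interpolation=cv2.INTER_CUBIC)
m1=cv2.resize(t[185:320,190:290],(400,300)) ; 
cv2.imwrite('pics/z0.png',np.vstack([np.hstack([a,b]),np.hstack([cv2.resize(t[185:320,180:300],(400,300)),cv2.resize(s[250:370,300:460],(400,300))])]))
c=load('top0'); g=cv2.cvtColor(t,cv2.COLOR_BGR2GRAY)
# mouth
m=np.zeros_like(g); m[245:280,220:256]=(g[245:280,220:256]<60)*255
n,l,st,ce=cv2.connectedComponentsWithStats(m); print('mouth',st[1:],ce[1:])
for k in ce[1:]: print(onz(c,*k,.1))
# rack
hs=cv2.inRange(g,90,200); m=np.zeros_like(g); m[255:325,330:440]=hs[255:325,330:440]
ct=max(cv2.findContours(m,0,2)[0],key=cv2.contourArea); print(cv2.minAreaRect(ct), cv2.boxPoints(cv2.minAreaRect(ct)).tolist())
bp=cv2.boxPoints(cv2.minAreaRect(ct)); P=np.array([onz(c,*p,.056) for p in bp]); print(P.round(3)); print([np.linalg.norm(P[i]-P[i-1]).round(3) for i in range(4)])
# photometer top faces
m=np.zeros_like(g); m[180:325,110:290]=cv2.inRange(g,150,255)[180:325,110:290]
ct=max(cv2.findContours(m,0,2)[0],key=cv2.contourArea); bp=cv2.boxPoints(cv2.minAreaRect(ct)); print(bp)
# base deck right edge line points
for (u,v) in ((279,225),(275,312),(200,311)): print(onz(c,u,v,.1).round(3))
E
```

```text
mouth [[226 251  23  22 401]] [[237.159601 261.680798]]
[0.47748381 0.13607969 0.1       ]
((384.673095703125, 291.86541748046875), (29.80965232849121, 94.33185577392578), 78.69007110595703) [[335.5000305175781, 286.5000305175781], [428.0000305175781, 268.0000305175781], [433.8461608886719, 297.2308044433594], [341.3461608886719, 315.7308044433594]]
[[ 0.444 -0.072  0.056]
 [ 0.496 -0.271  0.056]
 [ 0.434 -0.284  0.056]
 [ 0.382 -0.088  0.056]]
[np.float64(0.063), np.float64(0.205), np.float64(0.064), np.float64(0.203)]
[[115.12468 305.09454]
 [122.23964 188.2059 ]
 [277.96698 197.68497]
 [270.85205 314.5736 ]]
[0.561 0.056 0.1  ]
[0.379 0.049 0.1  ]
[0.372 0.201 0.1  ]
```

View pics/z0.png

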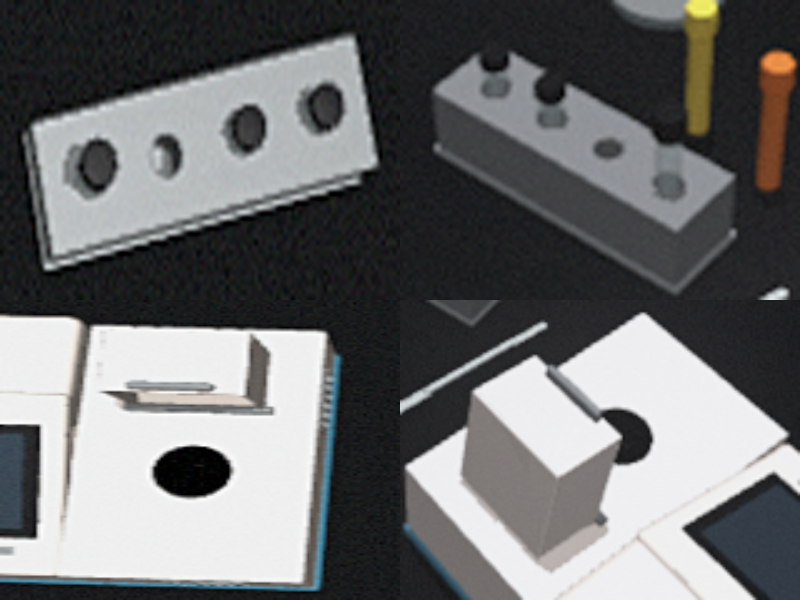

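```bash
cat >> h.py <<'E'
def goto(p, yaw, o=None):
    """tool-frame shift + turn to TCP p, tool x down, jaws (tool y) along world angle yaw (mod pi)"""
    o=o or manip.observe(); Q=R.from_quat(o['ee_rot']); best=None
    for a in (yaw,yaw+np.pi):
        y=np.array([np.cos(a),np.sin(a),0]); x=np.array([0,0,-1.]); G=R.from_matrix(np.c_[x,y,np.cross(x,y)])
        rv=(Q.inv()*G).as_rotvec()
        if best is None or np.linalg.norm(rv)<np.linalg.norm(best): best=rv
    print('t',round(o['t'],2),'tcp',o['tcp_pos'].round(4),'F',o['contact_force'].round(2),'grip',round(o['grip_width'],4))
    print('shift(tool)',Q.inv().apply(np.array(p)-o['tcp_pos']).round(4),'turn',best.round(4),'tool y,z axes',Q.apply([0,1,0]).round(3),Q.apply([0,0,1]).round(3))
E
python3 - <<'E'
from h import *
c=load('top0'); s=load('scene0')
print('cap top plane',onz(c,356.7,295,.112).round(4),onz(s,326.7,214.5,.105).round(4), two(c,(356.7,295),s,(326.7,214.5)))
for u,v in((398,287),(419,283)): print('short',onz(c,u,v,.085).round(3))
for u,v in((356,337),(390,337)): print('decoy',onz(c,u,v,.1).round(3))
print('mouth scene',onz(s,391,304,.1).round(4))
for u,v in((323,236),(320,312)): print('spat',onz(c,u,v,.005).round(3))
goto([0.4,-0.1,0.2],np.pi/2+.25)
E
```

```text
cap top plane [ 0.4226 -0.1138  0.112 ] [ 0.4236 -0.1124  0.105 ] (array([ 0.42301658, -0.11410236,  0.1034823 ]), np.float64(0.0012004794374121438))
short [ 0.447 -0.201  0.085]
short [ 0.458 -0.245  0.085]
decoy [ 0.339 -0.117  0.1  ]
decoy [ 0.344 -0.185  0.1  ]
mouth scene [0.4704 0.1409 0.1   ]
spat [ 0.565 -0.039  0.005]
spat [ 0.391 -0.042  0.005]
t 0.15 tcp [ 0.201  -0.6174  0.2302] F [-0.41 -0.44  0.72] grip 0.0856
shift(tool) [ 0.031  -0.4303 -0.3494] turn [0.0649 0.0002 0.002 ] tool y,z axes [ 0.31  -0.951 -0.002] [-0.951 -0.31   0.   ]
```

Request:
drive_tool --moves '[[[0, -0.041, -0.0367, 0, 0, 0], [0, -0.041, -0.0367, 0, 0, 0], [0, -0.041, -0.0367, 0, 0, 0], [0, -0.041, -0.0367, 0, 0, 0], [0, -0.041, -0.0367, 0, 0, 0], [0, -0.041, -0.0367, 0, 0, 0], [0, -0.041, -0.0367, 0, 0, 0], [0, -0.041, -0.0367, 0, 0, 0]]]' --hand 0.1

```text
t: 1.15
tcp_pos: [0.3792, -0.2135, 0.2312]
ee_rot: [0.698, 0.111, -0.698, 0.111]
contact_force: [0.4, -0.6, 1.0]
grip_width: 0.047
```

Request:
drive_tool --moves '[[[0.01, -0.041, -0.0367, 0, 0, 0], [0.01, -0.041, -0.0367, 0.065, 0, 0], [0, 0, 0, 0, 0, 0], [0, 0, 0, 0, 0, 0]]]'

```text
t: 1.65
tcp_pos: [0.4228, -0.115, 0.211]
ee_rot: [-0.701, -0.088, 0.702, -0.088]
contact_force: [-0.5, -0.1, 0.5]
grip_width: 0.0473
```

```bash
python3 - <<'E'
from h import *
c=snap('wrist','w1'); print(manip.observe()['q'].round(3), proj(c,[.423,-.114,.115]), proj(c,[.423,-.114,.056]))
goto([.423,-.114,.2],np.pi/2+.25)
E
```

```text
[ 0.587  0.019 -0.414  2.085  0.009  1.039 -1.155] (np.float64(316.2139353329247), np.float64(237.92568647070826)) (np.float64(316.40742526654304), np.float64(214.14627259463944))
t 1.7 tcp [ 0.4227 -0.1158  0.2112] F [ 0.67 -0.89 -0.1 ] grip 0.0469
shift(tool) [ 0.0112 -0.0017 -0.0007] turn [-0.0017  0.0007 -0.0003] tool y,z axes [ 0.246 -0.969  0.   ] [-0.969 -0.246  0.001]
```

View pics/w1.png

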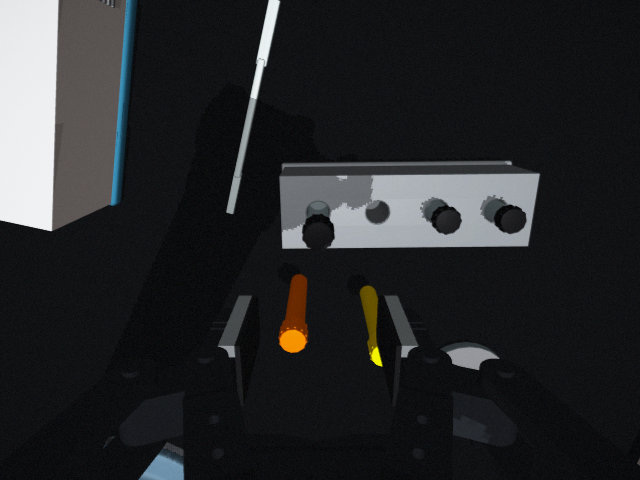

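Wrist view: the cap of the tall tube has its top face at about (318,234), and I had predicted (316,238). The fingers straddle the scene at the bottom of the picture. I'll refine the position and then descend.

```bash
python3 - <<'E'
from h import *
c=load('w1'); im=cv2.imread('pics/w1.png'); g=cv2.cvtColor(im,cv2.COLOR_BGR2GRAY)
m=np.zeros_like(g); m[205:247,295:345]=(g[205:247,295:345]<45)*255
n,l,st,ce=cv2.connectedComponentsWithStats(m); i=1+st[1:,4].argmax(); print(st[i],ce[i])
p=onz(c,318.5,234,.115); print(p)
o,d=ray(c,318.5,234)
goto([p[0],p[1],.087],np.pi/2+.25)
E
```

```text
[303 214  31  33 862] [317.90487239 230.91299304]
[ 0.42589748 -0.11475476  0.115     ]
t 1.7 tcp [ 0.4227 -0.1158  0.2112] F [ 0.67 -0.89 -0.1 ] grip 0.0469
shift(tool) [ 0.1242 -0.0002 -0.0034] turn [-0.0017  0.0007 -0.0003] tool y,z axes [ 0.246 -0.969  0.   ] [-0.969 -0.246  0.001]
```

Request:
drive_tool --moves '[[[0.04, 0, -0.0028, 0, 0, 0], [0.045, 0, 0, 0, 0, 0], [0.03, 0, 0, 0, 0, 0], [0.01, 0, 0, 0, 0, 0], [0, 0, 0, 0, 0, 0]]]'

```text
t: 2.33
tcp_pos: [0.4257, -0.1149, 0.0862]
ee_rot: [-0.701, -0.087, 0.702, -0.087]
contact_force: [0.6, 0.7, 0.7]
grip_width: 0.0467
```

Request:
drive_tool --moves '[[[0, 0, 0, 0, 0, 0], [0, 0, 0, 0, 0, 0], [0, 0, 0, 0, 0, 0], [0, 0, 0, 0, 0, 0]]]' --hand -1 --force 25

```text
t: 2.82
tcp_pos: [0.4276, -0.1143, 0.0877]
ee_rot: [0.703, 0.088, -0.701, 0.089]
contact_force: [0.5, 1.0, 6.3]
grip_width: 0.0191
```

Request:
drive_tool --moves '[[[-0.01, 0, 0, 0, 0, 0], [-0.03, 0, 0, 0, 0, 0], [-0.045, 0, 0, 0, 0, 0], [-0.04, 0, 0, 0, 0, 0], [0, 0, 0, 0, 0, 0], [0, 0, 0, 0, 0, 0]]]' --force 40

```text
t: 3.58
tcp_pos: [0.4251, -0.1137, 0.2108]
ee_rot: [-0.701, -0.088, 0.702, -0.088]
contact_force: [0.1, -0.4, -1.3]
grip_width: 0.0186
```

```bash
python3 - <<'E'
from h import *
c=snap('wrist','w2')
goto([.42,.138,.215],np.pi/2+.042)
print('mouth px',proj(c,[.475,.138,.1]))
E
```

```text
t 3.62 tcp [ 0.4246 -0.1136  0.21  ] F [ 0.   -0.   -1.11] grip 0.0184
shift(tool) [-0.0048 -0.2449 -0.0578] turn [0.2079 0.0027 0.0011] tool y,z axes [ 0.247 -0.969 -0.001] [-0.969 -0.247  0.003]
mouth px (np.float64(-77.84402916598742), np.float64(50.83002685977539))
```

View pics/w2.png

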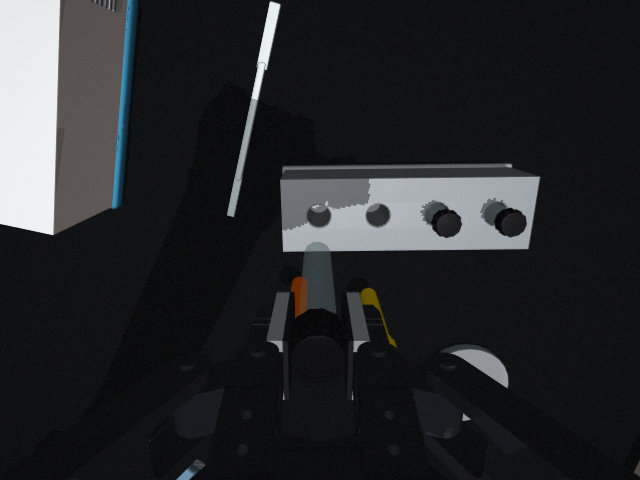

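Request:
drive_tool --moves '[[[-0.001, -0.049, -0.0116, 0, 0, 0], [-0.001, -0.049, -0.0116, 0, 0, 0], [-0.001, -0.049, -0.0116, 0, 0, 0], [-0.001, -0.049, -0.0116, 0, 0, 0], [-0.001, -0.049, -0.0116, 0.06, 0, 0], [0, 0, 0, 0.148, 0, 0], [0, 0, 0, 0, 0, 0], [0, 0, 0, 0, 0, 0]]]'

```text
t: 4.62
tcp_pos: [0.4209, 0.1368, 0.2152]
ee_rot: [-0.706, -0.015, 0.708, -0.015]
contact_force: [0.1, -0.3, -1.3]
grip_width: 0.0188
```

```bash
python3 - <<'E'
from h import *
c=snap('wrist','w3'); im=c['image'][...,::-1]
goto([.475,.138,.215],np.pi/2+.042)
o=manip.observe()['tcp_pos']
print('mouth px',proj(c,[.475,.138,.1]),'foot',proj(c,o-[0,0,.0777]),'captop',proj(c,o+[0,0,.0273]))
u,v=map(int,proj(c,[.475,.138,.1])); 
a=im.copy(); cr=im[max(0,v-60):v+60,u-80:u+80]; cr=cv2.resize(np.clip(cr.astype(float)*6,0,255).astype(np.uint8),(400,300)); 
full=cv2.resize(im,(400,300)); cr2=cv2.resize(np.clip((im[max(0,v-60):v+60,u-80:u+80].astype(float))*1.5,0,255).astype(np.uint8),(400,300))
d=cv2.resize(im[200:390,220:420],(400,300))
cv2.imwrite('pics/z3.png',np.vstack([np.hstack([full,cr]),np.hstack([cr2,d])]))
E
```

```text
t 4.67 tcp [0.4212 0.1367 0.2155] F [-0.64 -0.14 -0.48] grip 0.0187
shift(tool) [ 0.0004  0.001  -0.0539] turn [-0.0005  0.0018 -0.0003] tool y,z axes [ 0.042 -0.999  0.   ] [-0.999 -0.042  0.002]
mouth px (np.float64(319.5134348130836), np.float64(148.5623842801349)) foot (np.float64(317.9175403592025), np.float64(247.80803362980149)) captop (np.float64(318.3971350866554), np.float64(352.8404403031199))
```

View pics/z3.png

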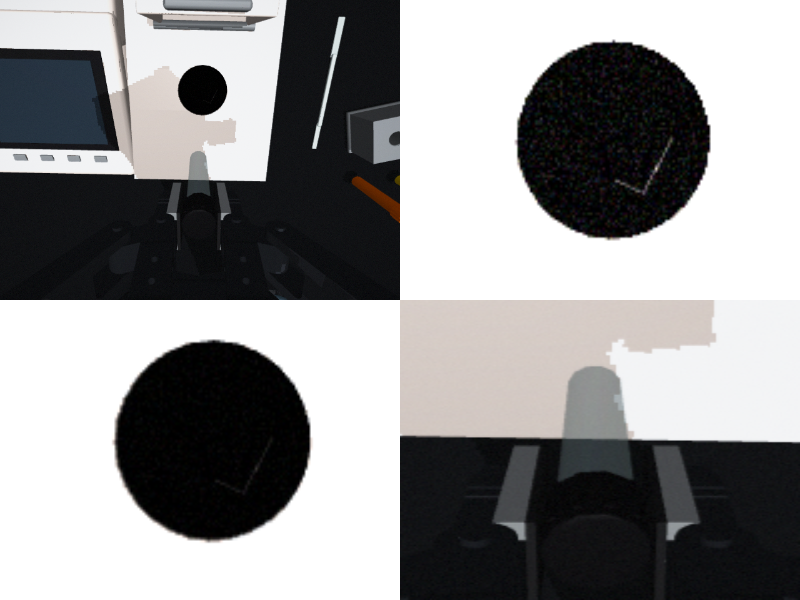

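The view shows the mouth at about (324,144) px and the foot centre at about (318,252). Inside the mouth are two faint bright edges meeting at a right angle, which may be a corner of the well or insert. I'll measure the mouth, foot and edges together in this image.

```bash
python3 - <<'E'
from h import *
c=load('w3'); im=cv2.imread('pics/w3.png'); g=cv2.cvtColor(im,cv2.COLOR_BGR2GRAY)
m=np.zeros_like(g); m[95:195,270:380]=(g[95:195,270:380]<90)*255
ct=max(cv2.findContours(m,0,1)[0],key=cv2.contourArea); e=cv2.fitEllipse(ct); print('mouth',e)
M=onz(c,*e[0],.1); P=np.array([onz(c,*p[0],.1) for p in ct]); (mc,mr)=cv2.minEnclosingCircle(P[:,:2].astype(np.float32)); print(M.round(4),mc,mr)
M=np.array([*P[:,:2].mean(0),.1]) if False else M
# glints
y,x=np.where((g>8)&(cv2.dilate((g>90).astype(np.uint8),np.ones((7,7)))==0)); k=(abs(x-e[0][0])<40)&(abs(y-e[0][1])<40); x,y=x[k],y[k]; print(len(x)); print([(int(a),int(b),int(g[b,a])) for a,b in zip(x,y)])
for z in(.1,.078,.044):
    p=proj(c,[M[0],M[1],z]); print('axis px',z,np.round(p,1), 'shaftradius px', round(proj(c,[M[0],M[1]+.0185,z])[0]-p[0],1))
# corner etc
u0=int(319.5)-80; v0=int(148.56)-60
for q in((615,180),(643,192),(671,137)):
    u,v=u0+(q[0]-400)/2.5, v0+q[1]/2.5
    print((u,v),[((onz(c,u,v,z)-M)[:2]*1e3).round(1).tolist() for z in(.1,.078,.044)])
# foot edges
o=manip.observe()['tcp_pos']; print('tcp',o)
m=g[235:262,295:345]; np.set_printoptions(linewidth=250); print(m[::3,::2])
E
```

```text
mouth ((323.48834228515625, 143.73953247070312), (77.2663345336914, 78.85787200927734), 8.382129669189453)
[0.4781 0.1356 0.1   ] (0.47729605436325073, 0.13561424612998962) 0.02508777379989624
41
[(329, 114, 9), (295, 135, 9), (347, 143, 13), (347, 144, 16), (346, 145, 15), (346, 146, 15), (345, 147, 20), (345, 148, 14), (344, 149, 17), (344, 150, 14), (343, 151, 17), (343, 152, 18), (342, 153, 19), (341, 154, 19), (342, 154, 17), (333, 155, 9), (341, 155, 38), (340, 156, 14), (341, 156, 20), (340, 157, 15), (339, 158, 18), (339, 159, 17), (297, 160, 9), (325, 160, 18), (326, 160, 18), (338, 160, 18), (327, 161, 16), (328, 161, 17), (329, 161, 9), (338, 161, 17), (329, 162, 10), (330, 162, 15), (337, 162, 16), (331, 163, 11), (332, 163, 17), (337, 163, 14), (333, 164, 15), (334, 164, 18), (335, 164, 9), (336, 164, 14), (336, 165, 15)]
axis px 0.1 [323.5 143.7] shaftradius px -29.0
axis px 0.078 [323.  140.9] shaftradius px -26.8
axis px 0.044 [322.4 137.3] shaftradius px -24.0
(325.0, 160.0) [[-10.2, -1.5], [-13.0, -2.0], [-17.2, -2.8]]
(336.2, 164.8) [[-13.0, -8.9], [-16.0, -10.0], 
[... 342 characters left out ...]
 205 204 205 205 200 197 198 199 200 204 204 206 244 244 243 244 244 243 244 244]
 [203 203 204 204 204 204 200 177 146 144 146 147 148 144 146 167 204 244 244 244 244 244 244 244 244]
 [204 204 205 204 202 203 144 145 146 144 145 147 148 145 145 145 144 243 244 244 244 244 244 243 244]
 [201 203 203 204 205 146 143 142 143 147 145 147 146 144 147 145 144 143 243 244 244 244 244 244 243]
 [204 204 204 207 201 140 141 143 145 146 146 146 146 145 146 146 142 144 243 245 244 244 244 244 244]
 [201 203 202 204 191 140 142 146 144 145 145 145 145 144 145 144 142 142 241 243 245 244 243 244 244]
 [205 204 202 205 172 141 144 141 144 147 147 146 146 144 144 145 147 148 239 244 244 244 244 244 244]]
```

Request:
drive_tool --moves '[[[0, 0, -0.0125, 0, 0, 0], [0, 0, -0.0125, 0, 0, 0], [0, 0, 0, 0, 0, 0], [0, 0, 0, 0, 0, 0]]]'

```text
t: 5.18
tcp_pos: [0.4466, 0.139, 0.2162]
ee_rot: [-0.707, -0.015, 0.707, -0.015]
contact_force: [0.2, 0.5, -1.2]
grip_width: 0.0182
```

```bash
python3 - <<'E'
from h import *
c=snap('wrist','w4'); goto([.475,.1356,.2155],np.pi/2+.042)
def glint(n):
    c=load(n); im=cv2.imread(f'pics/{n}.png'); g=cv2.cvtColor(im,cv2.COLOR_BGR2GRAY)
    u,v=map(int,proj(c,[.478,.1356,.1])); m=np.zeros_like(g); 
    m[v-48:v+48,u-50:u+50]=(g[v-48:v+48,u-50:u+50]<90)*255
    cnt=[k for k in cv2.findContours(m,0,1)[0] if len(k)>5]; k=max(cnt,key=cv2.contourArea); e=cv2.fitEllipse(k)
    y,x=np.where((g>11)&(cv2.dilate((g>90).astype(np.uint8),np.ones((9,9)))==0)); q=np.hypot(x-e[0][0],y-e[0][1])<32
    return c,e,np.c_[x[q],y[q]],g
for n in('w3','w4'):
    c,e,p,g=glint(n); print(n,'mouth',np.round(e[0],1),np.round(e[1],1),'world',onz(c,*e[0],.1).round(4)); print(p.tolist())
c=load('w3'); t=np.array([0.42115,0.13674]); f=onz(c,318.3,242.5,.1388); print('foot far edge',f, 'foot-tcp', f[:2]-[.008,0]-t)
f=onz(c,316.5,358,.2425); print('captop-tcp',f[:2]-t)
E
```

```text
t 5.22 tcp [0.4463 0.139  0.2161] F [ 0.22 -0.33 -0.08] grip 0.0187
shift(tool) [ 0.0006  0.0046 -0.0285] turn [0.0001 0.0007 0.    ] tool y,z axes [ 0.042 -0.999 -0.   ] [-0.999 -0.042  0.001]
w3 mouth [323.5 143.7] [77.3 78.9] world [0.4781 0.1356 0.1   ]
[[347, 143], [347, 144], [346, 145], [346, 146], [345, 147], [345, 148], [344, 149], [344, 150], [343, 151], [343, 152], [342, 153], [341, 154], [342, 154], [341, 155], [340, 156], [341, 156], [340, 157], [339, 158], [339, 159], [325, 160], [326, 160], [338, 160], [327, 161], [328, 161], [338, 161], [330, 162], [337, 162], [332, 163], [337, 163], [333, 164], [334, 164], [336, 164], [336, 165]]
w4 mouth [325. 184.] [74.  74.6] world [0.4779 0.1356 0.1   ]
[[346, 174], [347, 174], [348, 175], [349, 175], [349, 177], [349, 178], [348, 179], [348, 180], [312, 189], [313, 189], [343, 189], [314, 190], [315, 190], [343, 190], [316, 191], [317, 191], [342, 191], [318, 192], [319, 192], [342, 192], [343, 192], [320, 193], [321, 193], [341, 193], [340, 194], [341, 194], [340, 195], [339, 196], [339, 197], [338, 198], [338, 199]]
foot far edge [0.42483659 0.13667793 0.1388    ] foot-tcp [-4.31341012e-03 -6.20653033e-05]
captop-tcp [-0.00224257  0.00054831]
```

```bash
python3 - <<'E'
from h import *
a=load('w3');b=load('w4')
M3,M4=(323.5,143.7),(325.0,184.0); print('mouth tri',two(a,M3,b,M4))
B=two(a,(336.2,165.4),b,(337.6,200.3)); A=two(a,(347.4,142.3),b,(349.4,175.6)); print('B',B,'A',A)
M=np.array([.478,.1356])
for z in(.1,.09,.078):
  q=[onz(b,*p,z)[:2] for p in((337.6,200.3),(349.4,175.6),(312,189),(346,174))]
  print(z,[((k-M)*1e3).round(1).tolist() for k in q],'AB',np.linalg.norm(q[0]-q[1])*1e3,'BC>',np.linalg.norm(q[0]-q[2])*1e3)
  q=[onz(a,*p,z)[:2] for p in((336.2,165.4),(347.4,142.3))]; print('  w3',[((k-M)*1e3).round(1).tolist() for k in q])
E
```

```text
mouth tri (array([0.47829527, 0.13563291, 0.10173057]), np.float64(4.422811441971925e-06))
B (array([0.46076016, 0.12499983, 0.07072606]), np.float64(0.0003064044143223383)) A (array([0.4753681 , 0.11561662, 0.04509276]), np.float64(0.0010969609719356187))
0.1 [[-10.6, -9.0], [6.2, -15.7], [-3.7, 8.4], [7.2, -13.4]] AB 18.15758885335446 BC> 18.716162723554167
  w3 [[-13.2, -8.9], [1.7, -15.2]]
0.09 [[-12.9, -9.6], [4.6, -16.6], [-5.7, 8.5], [5.6, -14.2]] AB 18.85887363218319 BC> 19.43902081567823
  w3 [[-14.6, -9.4], [0.9, -15.9]]
0.078 [[-15.6, -10.3], [2.7, -17.7], [-8.1, 8.6], [3.7, -15.2]] AB 19.700415366777623 BC> 20.30645052622714
  w3 [[-16.3, -10.1], [-0.1, -16.9]]
```

Request:
drive_tool --moves '[[[0, 0.0047, -0.0165, 0, 0, 0], [0, 0.0046, -0.0164, 0, 0, 0], [0, 0, 0, 0, 0, 0], [0.02, 0, 0, 0, 0, 0], [0.02, 0, 0, 0, 0, 0], [0.012, 0, 0, 0, 0, 0], [0, 0, 0, 0, 0, 0], [0, 0, 0, 0, 0, 0]]]'

```text
t: 6.22
tcp_pos: [0.4804, 0.1313, 0.1649]
ee_rot: [0.707, 0.015, -0.707, 0.015]
contact_force: [-0.2, 0.6, 0.2]
grip_width: 0.0185
```

```bash
python3 - <<'E'
from h import *
for i in range(3): goto([.4796,.1311,.165],np.pi/2+.042); snap('wrist','w5')
E
```

```text
t 6.22 tcp [0.4804 0.1313 0.1649] F [-0.17  0.61  0.22] grip 0.0185
shift(tool) [-0.0001  0.0002  0.0008] turn [-0.0001 -0.0011  0.0003] tool y,z axes [ 0.042 -0.999 -0.   ] [-0.999 -0.042 -0.001]
t 6.28 tcp [0.4806 0.1313 0.1652] F [-0.18 -0.16 -0.02] grip 0.0186
shift(tool) [0.0002 0.0002 0.001 ] turn [-0.0002 -0.0016  0.0003] tool y,z axes [ 0.042 -0.999 -0.   ] [-0.999 -0.042 -0.002]
t 6.33 tcp [0.4805 0.1313 0.1652] F [ 0.35  0.33 -0.14] grip 0.0184
shift(tool) [0.0002 0.0001 0.001 ] turn [-0.0002 -0.0017  0.0003] tool y,z axes [ 0.042 -0.999 -0.   ] [-0.999 -0.042 -0.002]
```

Request:
drive_tool --moves '[[[0.003, 0, 0.001, 0, 0, 0], [0.003, 0, 0, 0, 0, 0], [0.002, 0, 0, 0, 0, 0], [0, 0, 0, 0, 0, 0]]]'

```text
t: 6.88
tcp_pos: [0.4786, 0.1309, 0.156]
ee_rot: [-0.707, -0.015, 0.707, -0.015]
contact_force: [-0.8, -0.7, 0.1]
grip_width: 0.0188
```

Request:
drive_tool --moves '[[[0.001, 0, 0, 0, 0, 0], [0.0005, 0, 0, 0, 0, 0], [0.0005, 0, 0, 0, 0, 0], [0, 0, 0, 0, 0, 0]]]'

```text
t: 7.38
tcp_pos: [0.4788, 0.131, 0.1543]
ee_rot: [0.707, 0.015, -0.707, 0.015]
contact_force: [-0.5, -0.1, -0.4]
grip_width: 0.0188
```

Request:
drive_tool --moves '[[[0.0007, 0, 0, 0, 0, 0], [0.0007, 0, 0, 0, 0, 0], [0.0006, 0, 0, 0, 0, 0], [0, 0, 0, 0, 0, 0]]]'

```text
t: 7.88
tcp_pos: [0.4788, 0.131, 0.1522]
ee_rot: [-0.707, -0.015, 0.707, -0.015]
contact_force: [0.9, 0.1, -0.4]
grip_width: 0.0181
```

Request:
drive_tool --moves '[[[0.0008, 0, 0, 0, 0, 0], [0.0008, 0, 0, 0, 0, 0], [0.0008, 0, 0, 0, 0, 0], [0, 0, 0, 0, 0, 0]]]'

```text
t: 8.38
tcp_pos: [0.4788, 0.1309, 0.1498]
ee_rot: [-0.707, -0.015, 0.707, -0.015]
contact_force: [-0.0, -0.2, -0.8]
grip_width: 0.0188
```

Request:
drive_tool --moves '[[[0.0008, 0, 0, 0, 0, 0], [0.0008, 0, 0, 0, 0, 0], [0.0008, 0, 0, 0, 0, 0], [0, 0, 0, 0, 0, 0]]]'

```text
t: 8.88
tcp_pos: [0.4788, 0.1309, 0.1474]
ee_rot: [-0.707, -0.015, 0.707, -0.015]
contact_force: [0.3, 0.0, -0.9]
grip_width: 0.0187
```

Request:
drive_tool --moves '[[[0.002, 0, 0, 0, 0, 0], [0.002, 0, 0, 0, 0, 0], [0.002, 0, 0, 0, 0, 0], [0, 0, 0, 0, 0, 0]]]'

```text
t: 9.38
tcp_pos: [0.4786, 0.1309, 0.1412]
ee_rot: [-0.707, -0.015, 0.707, -0.015]
contact_force: [-0.7, -0.3, -0.5]
grip_width: 0.0187
```

Request:
drive_tool --moves '[[[0.002, 0, 0, 0, 0, 0], [0.002, 0, 0, 0, 0, 0], [0.002, 0, 0, 0, 0, 0], [0, 0, 0, 0, 0, 0]]]'

```text
t: 9.88
tcp_pos: [0.4786, 0.1309, 0.1352]
ee_rot: [-0.707, -0.015, 0.707, -0.015]
contact_force: [-0.3, -0.2, -0.3]
grip_width: 0.0187
```

Request:
drive_tool --moves '[[[0.002, 0, 0, 0, 0, 0], [0.002, 0, 0, 0, 0, 0], [0.002, 0, 0, 0, 0, 0], [0, 0, 0, 0, 0, 0]]]'

```text
t: 10.38
tcp_pos: [0.4786, 0.1309, 0.1292]
ee_rot: [-0.707, -0.015, 0.707, -0.015]
contact_force: [-0.6, -0.0, -0.2]
grip_width: 0.0182
```

Request:
drive_tool --moves '[[[0.002, 0, 0, 0, 0, 0], [0.0015, 0, 0, 0, 0, 0], [0.0015, 0, 0, 0, 0, 0], [0, 0, 0, 0, 0, 0]]]'

```text
t: 10.88
tcp_pos: [0.4787, 0.1309, 0.1243]
ee_rot: [-0.707, -0.015, 0.707, -0.015]
contact_force: [-0.2, 0.4, 0.3]
grip_width: 0.0188
```

Request:
drive_tool --moves '[[[0.0005, 0, 0, 0, 0, 0], [0.0005, 0, 0, 0, 0, 0], [0.0005, 0, 0, 0, 0, 0], [0, 0, 0, 0, 0, 0]]]'

```text
t: 11.38
tcp_pos: [0.4788, 0.1309, 0.123]
ee_rot: [-0.707, -0.015, 0.707, -0.015]
contact_force: [-0.1, 0.6, -0.6]
grip_width: 0.0184
```

Request:
drive_tool --moves '[[[0.0004, 0, 0, 0, 0, 0], [0.0004, 0, 0, 0, 0, 0], [0, 0, 0, 0, 0, 0]]]'

```text
t: 11.75
tcp_pos: [0.4788, 0.1309, 0.1221]
ee_rot: [-0.707, -0.015, 0.707, -0.015]
contact_force: [0.1, 0.5, -0.1]
grip_width: 0.0188
```

Request:
drive_tool --moves '[[[0.0003, 0, 0, 0, 0, 0], [0.0003, 0, 0, 0, 0, 0], [0, 0, 0, 0, 0, 0]]]'

```text
t: 12.12
tcp_pos: [0.479, 0.131, 0.1218]
ee_rot: [0.707, 0.015, -0.707, 0.015]
contact_force: [-0.2, 0.4, 1.4]
grip_width: 0.0184
```

Request:
drive_tool --moves '[[[0.0003, 0, 0, 0, 0, 0], [0.0003, 0, 0, 0, 0, 0], [0, 0, 0, 0, 0, 0]]]'

```text
t: 12.5
tcp_pos: [0.4795, 0.131, 0.1217]
ee_rot: [0.707, 0.015, -0.707, 0.015]
contact_force: [-0.5, -0.5, 4.8]
grip_width: 0.0188
```

Floor contact came at TCP z = 0.1217, exactly the expected home height, with about 5 N. I'll ease off, release and rise.

Request:
drive_tool --moves '[[[-0.0004, 0, 0, 0, 0, 0], [0, 0, 0, 0, 0, 0]]]'

```text
t: 12.75
tcp_pos: [0.4792, 0.131, 0.1217]
ee_rot: [0.707, 0.015, -0.707, 0.015]
contact_force: [0.4, -0.5, 4.8]
grip_width: 0.0189
```

Request:
drive_tool --moves '[[[0, 0, 0, 0, 0, 0], [0, 0, 0, 0, 0, 0], [0, 0, 0, 0, 0, 0]]]' --hand 0.0

```text
t: 13.12
tcp_pos: [0.4784, 0.1309, 0.1209]
ee_rot: [-0.707, -0.015, 0.707, -0.015]
contact_force: [0.2, -0.5, -0.4]
grip_width: 0.0428
```

Request:
drive_tool --moves '[[[-0.02, 0, 0, 0, 0, 0], [-0.04, 0, 0, 0, 0, 0], [-0.05, 0, 0, 0, 0, 0], [-0.02, 0, 0.03, 0, 0, 0], [0, 0, 0.03, 0, 0, 0], [0, 0, 0, 0, 0, 0]]]'

```text
t: 13.88
tcp_pos: [0.4171, 0.1283, 0.2512]
ee_rot: [-0.707, -0.014, 0.707, -0.016]
contact_force: [0.9, -0.6, -0.1]
grip_width: 0.0426
```

```bash
python3 - <<'E'
from h import *
a=snap('wrist','w6'); s=snap('scene','s6'); A=cv2.imread('pics/w6.png'); S=cv2.imread('pics/s6.png')
cv2.imwrite('pics/z6.png',np.vstack([cv2.resize(A,(400,300)),cv2.resize(S[220:370,290:490],(400,300))]))
for z in(.149,.129,.1): print(z,np.round(proj(a,[.4753,.1311,z]),1),np.round(proj(s,[.4753,.1311,z]),1))
goto([.4,.13,.25],np.pi/2+.042); print(manip.observe()['q'].round(2))
E
```

```text
0.149 [317. 144.] [388.6 285.7]
0.129 [317.  141.4] [387.3 292.4]
0.1 [316.9 138.2] [385.4 301.8]
t 13.97 tcp [0.419  0.1283 0.2513] F [ 0.01  0.02 -0.16] grip 0.0429
shift(tool) [ 0.0013 -0.0025  0.0189] turn [-0.0002 -0.0008 -0.0005] tool y,z axes [ 0.042 -0.999  0.001] [-0.999 -0.042 -0.001]
[ 0.34 -0.02 -0.71  2.03 -0.01  1.13 -1.9 ]
```

View pics/z6.png

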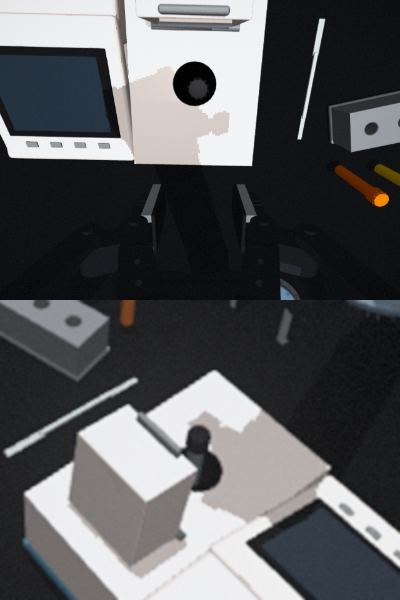

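The tube stands upright in the mouth: the cap is at about (198,90) in the wrist half and the scene view agrees. Next I'll shut the fingers and go over and behind the open cover.

Request:
drive_tool --moves '[[[-0.01, -0.005, -0.03, 0, 0, 0], [0, 0, -0.045, 0, 0, 0], [0, 0, -0.045, 0, 0, 0], [0, 0, -0.045, 0, 0, 0], [0, 0, -0.03, 0, 0, 0], [0, 0, 0, 0, 0, 0], [0, 0, 0, 0, 0, 0]]]' --hand -1

```text
t: 14.85
tcp_pos: [0.6131, 0.1417, 0.2603]
ee_rot: [-0.706, -0.015, 0.708, -0.015]
contact_force: [-1.1, -0.1, 0.0]
grip_width: -0.0004
```

```bash
python3 - <<'E'
from h import *
s=snap('scene','s7'); cv2.imwrite('pics/z7.png',cv2.resize(cv2.imread('pics/s7.png')[120:420,200:600],(800,600)))
goto([.612,.1412,.18],np.pi/2+.042); print(manip.observe()['q'].round(2))
E
```

```text
t 14.9 tcp [0.6128 0.1419 0.2608] F [0.34 0.54 0.91] grip -0.0002
shift(tool) [0.0808 0.0007 0.0007] turn [0.0005 0.0015 0.0001] tool y,z axes [ 0.042 -0.999 -0.   ] [-0.999 -0.042  0.002]
[ 0.23  0.4  -0.67  1.59  0.26  1.24 -2.01]
```

View pics/z7.png

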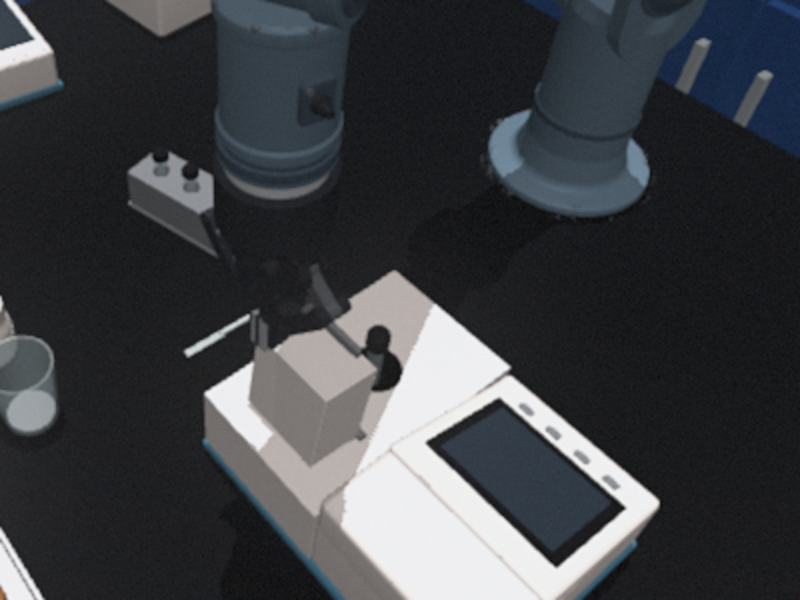

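```bash
python3 - <<'E'
from h import *
s=load('s7')
f=lambda p:np.round((np.array(proj(s,p))-[200,120])*2)
print('tcp',f([.6128,.1419,.26]),'body',f([.6128,.1419,.333]),'edge mid',f([.588,.14,.198]),'edge ends',f([.5899,.098,.198]),f([.5864,.182,.198]),'low rear corners',f([.595,.098,.1]),f([.591,.182,.1]))
E
```

```text
tcp [266. 339.] body [270. 273.] edge mid [287. 370.] edge ends [252. 336.] [324. 405.] low rear corners [246. 405.] [310. 472.]
```

Request:
drive_tool --moves '[[[0.025, 0, 0, 0, 0, 0], [0.025, 0, 0, 0, 0, 0], [0.02, 0, 0, 0, 0, 0], [0.008, 0, 0, 0, 0, 0], [0, 0, 0, 0, 0, 0]]]'

```text
t: 15.52
tcp_pos: [0.6132, 0.1415, 0.1831]
ee_rot: [-0.707, -0.015, 0.707, -0.015]
contact_force: [0.2, -0.1, 0.1]
grip_width: 0.0003
```

Request:
drive_tool --moves '[[[0, 0, 0.005, 0, 0, 0], [0, 0, 0.004, 0, 0, 0], [0, 0, 0.003, 0, 0, 0], [0, 0, 0.003, 0, 0, 0]]]'

```text
t: 16.02
tcp_pos: [0.5984, 0.141, 0.1837]
ee_rot: [0.707, 0.015, -0.707, 0.015]
contact_force: [0.2, -1.3, 0.8]
grip_width: 0.0004
```

Request:
drive_tool --moves '[[[-0.0022, 0, 0.006, 0, 0, 0], [-0.0028, 0, 0.006, 0, 0, 0], [-0.0028, 0, 0.006, 0, 0, 0]]]'

```text
t: 16.4
tcp_pos: [0.5803, 0.1404, 0.1916]
ee_rot: [0.707, 0.015, -0.707, 0.015]
contact_force: [1.1, -0.1, -0.5]
grip_width: 0.0
```

Request:
drive_tool --moves '[[[-0.0016, 0, 0.0063, 0, 0, 0], [-0.0016, 0, 0.0063, 0, 0, 0], [-0.0016, 0, 0.0063, 0, 0, 0]]]'

```text
t: 16.77
tcp_pos: [0.5611, 0.1397, 0.1961]
ee_rot: [-0.707, -0.015, 0.707, -0.015]
contact_force: [0.3, 0.1, 0.7]
grip_width: -0.0002
```

Request:
drive_tool --moves '[[[-0.0003, 0, 0.0065, 0, 0, 0], [-0.0003, 0, 0.0065, 0, 0, 0], [-0.0003, 0, 0.0065, 0, 0, 0]]]'

```text
t: 17.15
tcp_pos: [0.5414, 0.1384, 0.1966]
ee_rot: [-0.707, -0.015, 0.707, -0.015]
contact_force: [0.1, 0.4, 0.1]
grip_width: 0.0002
```

```bash
python3 - <<'E'
from h import *
s=snap('scene','s8'); cv2.imwrite('pics/z8.png',cv2.resize(cv2.imread('pics/s8.png')[180:330,270:470],(600,450)))
goto([.538,.138,.18],np.pi/2+.042)
E
```

```text
t 17.2 tcp [0.5404 0.1383 0.1964] F [ 0.31 -0.29  0.42] grip 0.0
shift(tool) [0.0164 0.0002 0.0023] turn [ 0.0003  0.0022 -0.0011] tool y,z axes [ 0.042 -0.999  0.001] [-0.999 -0.042  0.002]
```

View pics/z8.png

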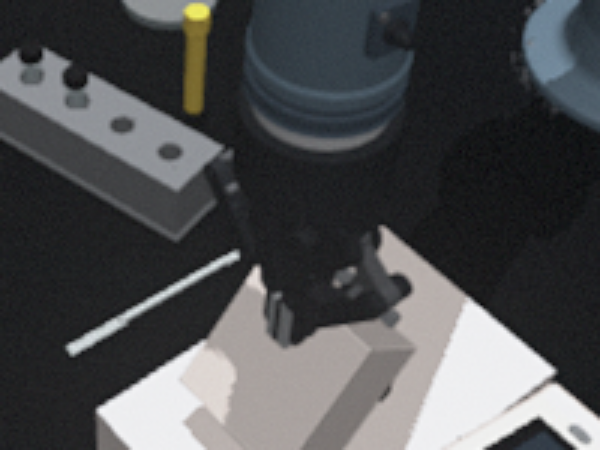

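The cover is tipping over ahead of the fingers as planned. I'll follow its arc down.

Request:
drive_tool --moves '[[[0.001, 0, 0.0065, 0, 0, 0], [0.001, 0, 0.0065, 0, 0, 0], [0.001, 0, 0.0064, 0, 0, 0], [0.0022, 0, 0.0061, 0, 0, 0], [0.0022, 0, 0.0061, 0, 0, 0], [0.0023, 0, 0.0062, 0, 0, 0]]]'

```text
t: 17.95
tcp_pos: [0.5038, 0.1369, 0.1868]
ee_rot: [-0.707, -0.015, 0.707, -0.015]
contact_force: [-0.6, 0.3, -0.2]
grip_width: -0.0003
```

Request:
drive_tool --moves '[[[0.0034, 0, 0.0056, 0, 0, 0], [0.0034, 0, 0.0056, 0, 0, 0], [0.0035, 0, 0.0055, 0, 0, 0], [0.0044, 0, 0.0048, 0, 0, 0], [0.0045, 0, 0.0048, 0, 0, 0], [0, 0, 0, 0, 0, 0]]]'

```text
t: 18.7
tcp_pos: [0.4774, 0.1358, 0.1674]
ee_rot: [-0.707, -0.015, 0.707, -0.015]
contact_force: [0.1, -0.7, 0.7]
grip_width: 0.0
```

Request:
drive_tool --moves '[[[0.0035, 0, 0.0048, 0, 0, 0], [0.0025, 0, 0.002, 0, 0, 0], [0.0015, 0, 0.002, 0, 0, 0], [0, 0, 0, 0, 0, 0]]]'

```text
t: 19.2
tcp_pos: [0.4691, 0.1355, 0.1603]
ee_rot: [-0.707, -0.015, 0.707, -0.015]
contact_force: [0.5, -1.7, 0.3]
grip_width: -0.0003
```

Request:
drive_tool --moves '[[[0.001, 0, 0, 0, 0, 0], [0.0007, 0, 0, 0, 0, 0], [0, 0, 0, 0, 0, 0], [0, 0, 0, 0, 0, 0]]]'

```text
t: 19.7
tcp_pos: [0.4694, 0.1356, 0.1588]
ee_rot: [0.707, 0.015, -0.707, 0.015]
contact_force: [1.3, 0.1, -0.5]
grip_width: -0.0
```

Request:
drive_tool --moves '[[[0.0005, 0, 0, 0, 0, 0], [0.0004, 0, 0, 0, 0, 0], [0, 0, 0, 0, 0, 0]]]'

```text
t: 20.08
tcp_pos: [0.4695, 0.1356, 0.1586]
ee_rot: [0.707, 0.015, -0.707, 0.015]
contact_force: [-2.1, -0.6, 5.2]
grip_width: 0.0001
```

Request:
drive_tool --moves '[[[-0.01, 0, 0, 0, 0, 0], [-0.04, 0, 0, 0, 0, 0], [-0.05, 0, 0.02, 0, 0, 0], [-0.03, 0.04, 0.02, 0, 0, 0], [0, 0.05, 0, 0, 0, 0], [0, 0.05, 0, 0, 0, 0], [0, 0.05, 0, 0, 0, 0], [0, 0, 0, 0, 0, 0]]]'

```text
t: 21.08
tcp_pos: [0.437, -0.0607, 0.288]
ee_rot: [0.707, 0.011, -0.707, 0.012]
contact_force: [-0.4, 0.4, -0.9]
grip_width: -0.0002
```

```bash
python3 - <<'E'
from h import *
s=snap('scene','s9'); t=snap('top','t9'); S=cv2.imread('pics/s9.png');T=cv2.imread('pics/t9.png')
cv2.imwrite('pics/z9.png',np.hstack([cv2.resize(S[130:430,130:530],(400,300)),cv2.resize(T[130:400,110:470],(400,300))]))
x=np.array([np.cos(.042),np.sin(.042)]);y=np.array([-x[1],x[0]]);h=np.array([.538,.1381])
for sg in(-.042,.042):
    p=h-.093*x+sg*y; print('shut edge end',np.round((np.array(proj(s,[*p,.1585]))-[130,130])),np.round((np.array(proj(t,[*p,.1585]))-[110,130])*[400/360,300/270]))
goto([.4,.1,.3],np.pi/2)
E
```

```text
shut edge end [256. 131.] [159. 159.]
shut edge end [291. 160.] [111. 158.]
t 21.18 tcp [ 0.4373 -0.0559  0.2881] F [-0.28  0.64  0.21] grip 0.0001
shift(tool) [-0.0118 -0.1573  0.031 ] turn [ 0.0406 -0.0004  0.0008] tool y,z axes [ 0.041 -0.999 -0.001] [-0.999 -0.041 -0.   ]
```

View pics/z9.png

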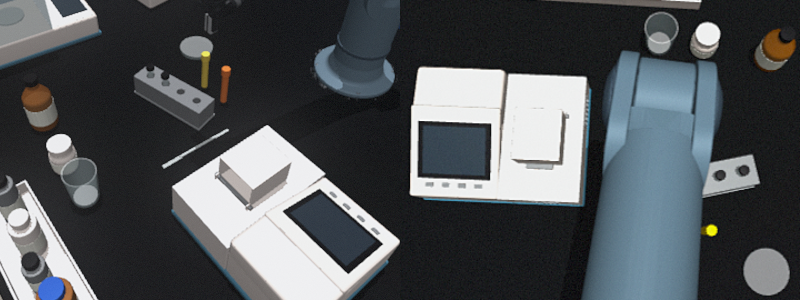

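The cover's front top edge sits where a shut cover should be: predicted (511–559, 159) in the top half, and seen there. The other items stand as they were. I'll hand in.

```bash
python3 -c "
from workcell import manip
o=manip.observe(); print(o['t'],o['contact_force'])
print(manip.sign_off())"
```

```text
21.175 [-0.27559441  0.64334331  0.2135846 ]
the job is handed in; nothing more can be done
None
```

The tall tube is in the photometer's hidden well, seated on the floor and released, and the light cover is shut over it. I handed the job in at 21.2 s of the 72 s allowed.

- **Finding the well:** I took the tube by its cap and found the well from faint bright edges visible inside the mouth. The first lowering went straight in with no sideways search.
- **Seating:** Floor contact came at a tool height of 0.1217 m, which matches the expected home height. The highest force on the tube there was about 5 N. A picture after release shows it standing in the mouth.
- **Cover:** I pushed the cover over from behind and followed it down. Its top stopped firmly at 0.1586 m with about 5 N, against 0.1585 m expected for shut. The last top and scene pictures show its front edge where a shut cover should be.
- **Everything else:** In the last two pictures, what could be seen of the other items stands as before. The arm hid part of the rack area and the orange tube in the top view, but the scene view shows both.
- **What disagreed:** The black mouth measured about 49 mm across in the pictures, against the 37 mm given, which I took to be a dark collar around the shaft. The square the edges outlined measured about 20 mm, against a 17.5 mm well. Neither affected the fit. I could not see the tube once the cover was shut, so its upright seating was last checked just before that.

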